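# Move the solder-ball bottles to the new rack in reverse order

## Robot

A 6-joint arm with a two-finger parallel gripper is mounted at the origin on the work surface. World frame = base frame: x ahead of the robot, y to its left, z up, the work surface at z = 0. Lengths are in m, angles in degrees, forces in N, time in s.
With the tool pointing down it reaches from about 0.4 to 0.825 m from the base axis. Payload 7 kg.
Tool frame: the origin (TCP) lies midway between the tips of the shut fingers; the grasp point (between the pads) lies 19 mm behind it; x points along the fingers, z is the direction in which the jaws open and shut, and the axes are right-handed (so a half turn about x gives the same grasp; the last joint's range is limited). The gripper opens to 88 mm and grips with 3 to 60 N. Pads are 19 mm wide; open, the fingers measure 130 mm over their backs; the gripper's body (78 mm by 193 mm) begins 47 mm behind the grasp point.
Start: joints at [82.053, 20.546, 0.682, 0, -70.136, -16.507], TCP at [0.279, 0.614, 0.227] pointing down, gripper open.
Joint ranges: [-176.03, 176.03], [-82.01, 121.73], [-58.28, 71.71], [-173.87, 95.51], [-174.79, -0.11], [-173.66, 173.66]. Speed limits (degrees/s): [136.94, 136.94, 172.46, 180, 180, 180].

## Interface

Orientations are given as [roll, pitch, yaw] about the fixed x, y, z axes, in that order (R = Rz(yaw) Ry(pitch) Rx(roll)).
In Python, from plant import ctrl gives the robot as it stands. The module is installed in compiled form; this text tells all that it offers.
- The arm moves only by the tool servo_tool, never from a script. Its argument "deltas" is a list of rows, each a list of 3 entries, a list of its own where there are three numbers: the turn, a rotation vector about the tool's x, y, z in degrees, then the shift along the tool's x, y, z in cm, then the finger opening in cm, from 0 to 8.76. A call has 1 to 5 rows; each row is the pose to reach, as a shift and turn from the pose measured when the call began, along the tool's axes at that moment; what a row does not reach only later rows make up. A row lasts 1/10 s, in which the tool goes at most 50 mm and 8.59 degrees, less where a joint would pass 70% of its speed; a pose out of reach is approached as far as the arm can. A call with a gripper value outside its range is refused whole. The fingers move at their own pace and stop on an object; the grip force is fixed at half the most. Time passes only in rows, so rows that repeat a pose let the fingers close. It gives the time, the measured TCP pose, the force and the opening at its end, in the units of the state.
- ctrl.get_obs(): the state, without advancing time (a new reading comes with each control period).
- ctrl.snapshot(name): name is "side" or "top"; returns a dict with "image" (480x640x3 uint8, red, green, blue), "vertical_fov" (degrees; the focal length in pixels is half the picture's height over the tangent of half this angle, whatever the lens; pixels are square), "cx", "cy" (the principal point, pixels), "k1" (the pictures are not rectified: a ray, as slopes to the right and down, at radius r is drawn at 1 + k1 r^2 times it, then the intrinsics apply), "rvec" (rotation vector, rad) and "tvec" (3), from world to camera coordinates, as OpenCV has them. Camera axes: x right, y down, z forward; pixel columns grow to the right and rows downward; lengths in m; the calibration is good to about 2 mm. A picture is of the moment at which its call begins. There is no depth.
- ctrl.close_job(): hands the job in, once; it reports no verdict.
The state is a dict: "clock": time; "joint_pos": joint angles; "qvel": joint speeds; "tau": joint torques, N m; "tool_pos": TCP position; "orientation": TCP orientation; "force": force on the tool from outside, world axes, zero at the start; "moment": the same for the moment, N m; "opening": finger opening in m.
Only numpy, scipy, OpenCV 4.12 (cv2) and the standard library are available. Lean on these libraries where they do the work, as an engineer would, in place of code of your own. Each camera call takes 0.05 s, during which the arm holds its last target. There are 200 camera calls.

## Task

Move the four solder-ball bottles from their coloured holders on the old rack into the wells of the aluminium rack, one bottle upright in each well, in reverse order: as seen from the robot's base, the bottle that stands leftmost in the old rack goes into the rightmost well, the second from the left into the second from the right, and so on. The bottles are glass: set them down rather than drop them, and do not knock any over.

Things in the scene. Friction and masses are not known exactly. Their poses are not given: they have to be found in the camera images.
- bottle_red: Small upright glass bottle of solder balls with a red screw cap, loose, about 90 g. Round: glass body 28 mm diameter up to 40 mm, cap 30 mm diameter from 40 to 56 mm height (56 mm tall in all). Origin: centre of its underside; z up along its axis; its yaw has no meaning.
- bottle_yellow: Small upright glass bottle of solder balls with a yellow screw cap, loose, about 90 g. Round: glass body 28 mm diameter up to 40 mm, cap 30 mm diameter from 40 to 56 mm height (56 mm tall in all). Origin: centre of its underside; z up along its axis; its yaw has no meaning.
- bottle_green: Small upright glass bottle of solder balls with a green screw cap, loose, about 90 g. Round: glass body 28 mm diameter up to 40 mm, cap 30 mm diameter from 40 to 56 mm height (56 mm tall in all). Origin: centre of its underside; z up along its axis; its yaw has no meaning.
- bottle_blue: Small upright glass bottle of solder balls with a blue screw cap, loose, about 90 g. Round: glass body 28 mm diameter up to 40 mm, cap 30 mm diameter from 40 to 56 mm height (56 mm tall in all). Origin: centre of its underside; z up along its axis; its yaw has no meaning.
- holder_red: Fixed red plastic holder, a square open cup on the old rack; black floor; the red-capped bottle starts in it, up to 6 mm off-centre in x and y. 54 mm square outside, 48 inside, floor 4 mm thick, rim 16 mm above its underside. Origin: centre of its underside, 8 mm above the table. Axes parallel to the old rack's. The holders stand in any order along the rack.
- holder_yellow: Fixed yellow plastic holder, a square open cup on the old rack; black floor; the yellow-capped bottle starts in it, up to 6 mm off-centre in x and y. 54 mm square outside, 48 inside, floor 4 mm thick, rim 16 mm above its underside. Origin: centre of its underside, 8 mm above the table. Axes parallel to the old rack's. The holders stand in any order along the rack.
- holder_green: Fixed green plastic holder, a square open cup on the old rack; black floor; the green-capped bottle starts in it, up to 6 mm off-centre in x and y. 54 mm square outside, 48 inside, floor 4 mm thick, rim 16 mm above its underside. Origin: centre of its underside, 8 mm above the table. Axes parallel to the old rack's. The holders stand in any order along the rack.
- holder_blue: Fixed blue plastic holder, a square open cup on the old rack; black floor; the blue-capped bottle starts in it, up to 6 mm off-centre in x and y. 54 mm square outside, 48 inside, floor 4 mm thick, rim 16 mm above its underside. Origin: centre of its underside, 8 mm above the table. Axes parallel to the old rack's. The holders stand in any order along the rack.
- old_rack: Black base bar of the old rack, fixed, 66 mm (x) by 250 (y) by 8; carries the four coloured holders in a row at x = 0, y = +90, +30, -30, -90 mm. Origin: centre of its underside, on the table. Its +y end is the left end seen from the robot's base (yaw within 0.35 rad). It stands on the robot's left or right side.
- new_rack: Aluminium rack, fixed, empty, 66 mm (x) by 250 (y); four black-floored square wells in a row, centred at x = 0, y = +90, +30, -30, -90 mm, each 48 mm square inside, floor 12 mm and rim 24 mm above the table. Origin: centre of its underside, on the table. Its +y end is the left end seen from the robot's base (yaw within 0.35 rad). It stands on the robot's other side.
Mind the look-alikes: they are no part of the job. What is shaped like the bottle_blue but pink is not meant.

How it is judged (in metres and radians):
At the end, for the whole second after the job is handed in: Each bottle upright (0.15 rad), at rest on the floor (6 mm) of a well of the aluminium rack, within 13 mm of its centre in rack x and y, in reverse order of the like-coloured holders: holder at y = +90 mm on the old rack, bottle at -90 on the new; +30, -30; -30, +30; -90, +90 (x of bottle_red in the frame of new_rack between -0.013 and 0.013 m and z of bottle_red in the frame of new_rack between 0.006 and 0.018 m and angle between each of bottle_red, bottle_yellow, bottle_green, bottle_blue's own z axis and vertical below 0.15 rad and linear speed of each of bottle_red, bottle_yellow, bottle_green, bottle_blue below 0.02 m/s and ((y of holder_red in the frame of old_rack between 0.07 and 0.11 m and y of bottle_red in the frame of new_rack between -0.103 and -0.077 m) or (y of holder_red in the frame of old_rack between 0.01 and 0.05 m and y of bottle_red in the frame of new_rack between -0.043 and -0.017 m) or (y of holder_red in the frame of old_rack between -0.05 and -0.01 m and y of bottle_red in the frame of new_rack between 0.017 and 0.043 m) or (y of holder_red in the frame of old_rack between -0.11 and -0.07 m and y of bottle_red in the frame of new_rack between 0.077 and 0.103 m)) and x of bottle_yellow in the frame of new_rack between -0.013 and 0.013 m and z of bottle_yellow in the frame of new_rack between 0.006 and 0.018 m and ((y of holder_yellow in the frame of old_rack between 0.07 and 0.11 m and y of bottle_yellow in the frame of new_rack between -0.103 and -0.077 m) or (y of holder_yellow in the frame of old_rack between 0.01 and 0.05 m and y of bottle_yellow in the frame of new_rack between -0.043 and -0.017 m) or (y of holder_yellow in the frame of old_rack between -0.05 and -0.01 m and y of bottle_yellow in the frame of new_rack between 0.017 and 0.043 m) or (y of holder_yellow in the frame of old_rack between -0.11 and -0.07 m and y of bottle_yellow in the frame of new_rack between 0.077 and 0.103 m)) and x of bottle_green in the frame of new_rack between -0.013 and 0.013 m and z of bottle_green in the frame of new_rack between 0.006 and 0.018 m and ((y of holder_green in the frame of old_rack between 0.07 and 0.11 m and y of bottle_green in the frame of new_rack between -0.103 and -0.077 m) or (y of holder_green in the frame of old_rack between 0.01 and 0.05 m and y of bottle_green in the frame of new_rack between -0.043 and -0.017 m) or (y of holder_green in the frame of old_rack between -0.05 and -0.01 m and y of bottle_green in the frame of new_rack between 0.017 and 0.043 m) or (y of holder_green in the frame of old_rack between -0.11 and -0.07 m and y of bottle_green in the frame of new_rack between 0.077 and 0.103 m)) and x of bottle_blue in the frame of new_rack between -0.013 and 0.013 m and z of bottle_blue in the frame of new_rack between 0.006 and 0.018 m and ((y of holder_blue in the frame of old_rack between 0.07 and 0.11 m and y of bottle_blue in the frame of new_rack between -0.103 and -0.077 m) or (y of holder_blue in the frame of old_rack between 0.01 and 0.05 m and y of bottle_blue in the frame of new_rack between -0.043 and -0.017 m) or (y of holder_blue in the frame of old_rack between -0.05 and -0.01 m and y of bottle_blue in the frame of new_rack between 0.017 and 0.043 m) or (y of holder_blue in the frame of old_rack between -0.11 and -0.07 m and y of bottle_blue in the frame of new_rack between 0.077 and 0.103 m))); the robot touches nothing.
It fails at once if a bottle is tipped over (more than 0.7 rad) (angle between any of bottle_red, bottle_yellow, bottle_green, bottle_blue's own z axis and vertical above 0.7 rad).
It fails at once if a bottle is dropped: it moves faster than 0.6 m/s while its underside is lower than 45 mm above the table (a fall of more than about 2 cm) ((linear speed of bottle_red above 0.6 m/s and height (world z) of bottle_red below 0.045 m) or (linear speed of bottle_yellow above 0.6 m/s and height (world z) of bottle_yellow below 0.045 m) or (linear speed of bottle_green above 0.6 m/s and height (world z) of bottle_green below 0.045 m) or (linear speed of bottle_blue above 0.6 m/s and height (world z) of bottle_blue below 0.045 m)).
It also fails if it takes over 109 s, if anything falls off the work surface, if the arm or the gripper's body presses on something with over 40 N, if the wrist force passes 120 N, or if a joint passes its speed limit or range.

## Working session

There is one attempt and no reset: what is moved stays moved. The work goes in short steps, Python scripts to look and compute and a tool call to move; the robot and the scene stay as the last step left them, time stands still between calls to the robot, and variables do not carry over. Pictures are saved under pics/ and viewed, on a budget of 14 in all, crops included, one or two more only if the job needs it, and the job is handed in when it is done.

Besides the shell and the picture viewer there is one more tool, called after "Request:" by a JSON object that holds its "name" and its "arguments". servo_tool: Moves the arm, as the interface text tells. Its arguments: {"type":"object","properties":{"deltas":{"type":"array","items":{"type":"array"}}},"required":["deltas"]}

```bash
mkdir -p pics; python3 - <<'E'
from plant import ctrl
import cv2
print(ctrl.get_obs())
for n in("top","side"):
    s=ctrl.snapshot(n); cv2.imwrite(f"pics/{n}0.png",s["image"][:,:,::-1]); print(n,{k:v for k,v in s.items() if k!="image"})
E
```

```text
{'clock': 0.0, 'joint_pos': array([ 8.20534313e+01,  2.05917272e+01,  6.33896579e-01, -2.30624295e-02,
       -7.01372983e+01, -1.65064285e+01]), 'qvel': array([ 0.06333069,  0.05614902, -0.00030737, -0.05196184,  0.03996498,
       -0.01982072]), 'tau': array([ 9.32959629e-04, -5.82719707e+01,  2.93070710e+01,  6.99750736e+00,
        6.99098004e-03, -1.50454903e-04]), 'tool_pos': array([0.27922118, 0.61398432, 0.22561109]), 'orientation': array([   3.6695964 ,   89.90243109, -110.79125464]), 'force': array([0.22236713, 0.08018467, 0.11288093]), 'moment': array([-0.02286983, -0.00295162, -0.00359004]), 'opening': 0.08784053071758068}
top {'vertical_fov': 43.84692668180582, 'cx': 315.4251610301298, 'cy': 227.40359763948803, 'k1': -0.2042241914553132, 'rvec': array([ 2.15457315, -2.05501313,  0.22310686]), 'tvec': array([-0.02305819,  0.51364286,  1.02773123])}
side {'vertical_fov': 45.20765861191552, 'cx': 325.5057116913293, 'cy': 244.04403431471826, 'k1': 0.048339560200286937, 'rvec': array([ 2.40179739, -0.5870768 ,  0.23430569]), 'tvec': array([-0.45881508,  0.20636141,  0.82979491])}
```

View pics/top0.png

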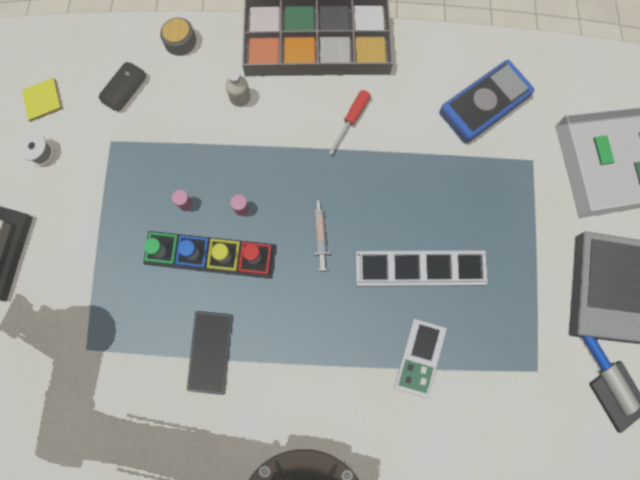

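View pics/side0.png

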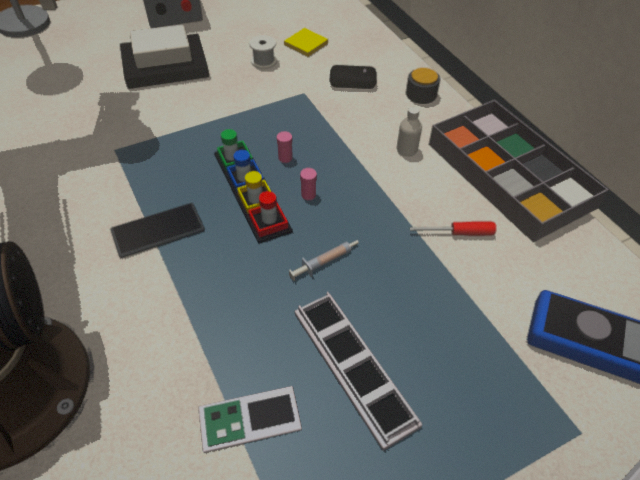

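```bash
cat > h.py <<'E'
import numpy as np, cv2
from plant import ctrl
def cam(n):
    s=ctrl.snapshot(n); f=240/np.tan(np.radians(s["vertical_fov"]/2))
    s["K"]=np.array([[f,0,s["cx"]],[0,f,s["cy"]],[0,0,1]]); s["D"]=np.array([s["k1"],0,0,0.]); s["R"]=cv2.Rodrigues(s["rvec"])[0]
    s["C"]=-s["R"].T@s["tvec"]; return s
def plane(s,uv,z):
    p=cv2.undistortPoints(np.float64(uv).reshape(-1,1,2),s["K"],s["D"])[:,0]
    d=np.c_[p,np.ones(len(p))]@s["R"]; return s["C"]+d*((z-s["C"][2])/d[:,2])[:,None]
def proj(s,P): return cv2.projectPoints(np.float64(P).reshape(-1,1,3),s["rvec"],s["tvec"],s["K"],s["D"])[0][:,0]
HUE={"red":[(0,8),(172,180)],"yellow":[(24,34)],"green":[(50,75)],"blue":[(105,125)]}
def blobs(s,c,roi,vmin=70,smin=130,amin=15):
    h=cv2.cvtColor(s["image"],cv2.COLOR_RGB2HSV); m=np.zeros(h.shape[:2],np.uint8)
    for a,b in HUE[c]: m|=cv2.inRange(h,(a,smin,vmin),(b,255,255))
    x0,y0,x1,y1=roi; k=np.zeros_like(m); k[y0:y1,x0:x1]=m[y0:y1,x0:x1]
    n,_,st,ce=cv2.connectedComponentsWithStats(k,connectivity=4)
    return [(st[i].tolist(),ce[i].round(1).tolist()) for i in range(1,n) if st[i,4]>=amin]
E
python3 - <<'E'
from h import *
t=cam("top"); s=cam("side")
for n,S,roi in(("top",t,(135,180,285,285)),("side",s,(200,115,300,245))):
    print(n,S["C"].round(3))
    for c in HUE: print(c,blobs(S,c,roi))
a=t["image"][225:285,140:280]; b=t["image"][240:300,350:490]; d=s["image"][120:245,200:330]
im=np.vstack([cv2.resize(a,(700,300),interpolation=2),cv2.resize(b,(700,300),interpolation=2)])
cv2.imwrite("pics/crop1.png",im[:,:,::-1])
E
```

```text
top [ 0.282 -0.009  1.114]
red [([239, 243, 32, 31, 430], [252.1, 254.7])]
yellow [([236, 242, 3, 12, 20], [237.0, 246.8]), ([209, 244, 19, 16, 201], [218.7, 250.7])]
green []
blue [([175, 236, 33, 31, 459], [188.7, 249.5])]
side [ 0.223 -0.529  0.782]
red [([249, 190, 39, 47, 691], [267.9, 213.4])]
yellow [([245, 171, 26, 20, 218], [255.0, 178.5]), ([237, 185, 21, 24, 127], [244.6, 197.6])]
green [([221, 129, 16, 12, 142], [228.3, 134.5]), ([237, 141, 11, 9, 33], [242.8, 144.2]), ([217, 146, 17, 20, 82], [223.2, 156.7])]
blue [([227, 149, 23, 38, 315], [238.3, 163.8]), ([250, 159, 11, 14, 50], [254.6, 164.7])]
```

View pics/crop1.png

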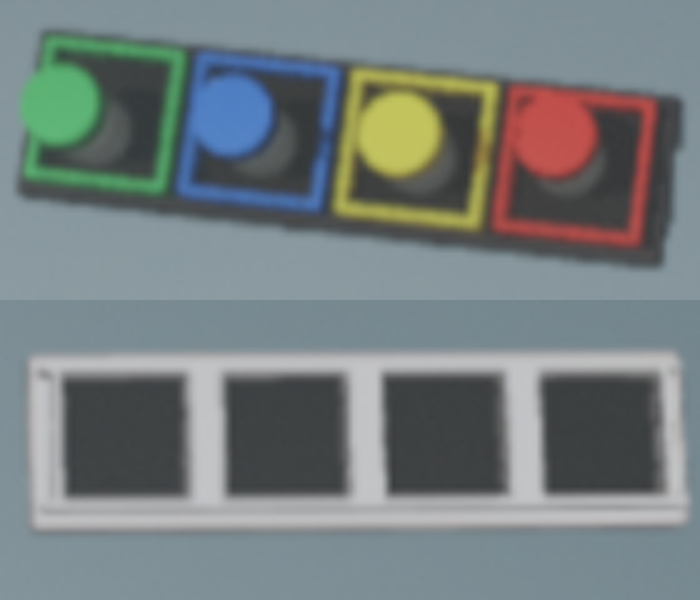

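```bash
python3 - <<'E'
from h import *
t=cam("top"); s=cam("side")
def up(S,x,y,w,h): return cv2.resize(S["image"][y:y+h,x:x+w],None,fx=8,fy=8,interpolation=2)
cands={"green":(152,246),"blue":(186,248),"yellow":(220,251.5),"red":(251,251.5)}
B={}
for c,(u,v) in cands.items():
    x,y=int(u)-13,int(v)-13; g=up(t,x,y,26,26)
    g=cv2.cvtColor(g,cv2.COLOR_RGB2HSV)[:,:,2]
    r=cv2.HoughCircles(cv2.GaussianBlur(g,(5,5),1),cv2.HOUGH_GRADIENT,1,200,param1=60,param2=10,minRadius=55,maxRadius=75)[0][0]
    p=[(r[0]+.5)/8-.5+x,(r[1]+.5)/8-.5+y]; P=plane(t,[p],.068)[0]; B[c]=P; print(c,np.round(p,1),r[2]/8,P.round(4), "side proj",proj(s,[P])[0].round(1))
for n,S,(x,y,w,h) in(("top",t,(350,240,145,55)),("side",s,(290,285,135,165))):
    g=cv2.cvtColor(up(S,x,y,w,h),cv2.COLOR_RGB2GRAY); m=(g<75).astype(np.uint8)
    k,_,st,ce=cv2.connectedComponentsWithStats(m,connectivity=4)
    W=[]
    for i in range(1,k):
        if 64*250<st[i,4]<64*1500:
            q=[(ce[i][0]+.5)/8-.5+x,(ce[i][1]+.5)/8-.5+y]; W.append(plane(S,[q],.018)[0]); print(n,np.round(q,1),st[i,4]//64,W[-1].round(4))
    W=np.array(W); W=W[W[:,1].argsort()]; print("pitch",np.linalg.norm(np.diff(W,axis=0),axis=1).round(4),"centre",W.mean(0).round(4))
im=[]
for n,S,(x,y,w,h) in(("side",s,(205,115,95,130)),):
    I=S["image"].copy(); z=cv2.resize(I[y:y+h,x:x+w],None,fx=4,fy=4)
    for c,P in B.items():
        for dz in(0,-.056):
            q=((proj(s,[P+[0,0,dz]])[0]-[x,y])*4).astype(int); cv2.drawMarker(z,tuple(int(a) for a in q),(255,255,255),cv2.MARKER_CROSS,12,1)
cv2.imwrite("pics/crop2.png",z[:,:,::-1])
E
```

```text
green [150.6 245.2] 8.4625 [0.4642 0.298  0.068 ] side proj [226.1 134.3]
blue [185.6 247.6] 8.325 [0.4632 0.2328 0.068 ] side proj [239.  155.6]
yellow [219.5 251.6] 8.625 [0.459  0.1705 0.068 ] side proj [250.6 178. ]
red [249.6 250.8] 9.3 [0.4633 0.1165 0.068 ] side proj [265.5 197.1]
top [438.1 266.5] 465 [ 0.4584 -0.2314  0.018 ]
top [469.4 266.5] 448 [ 0.4608 -0.2915  0.018 ]
top [406.5 266.7] 468 [ 0.4554 -0.1717  0.018 ]
top [374.3 266.9] 477 [ 0.4525 -0.1113  0.018 ]
pitch [0.0602 0.0597 0.0604] centre [ 0.4568 -0.2015  0.018 ]
side [323.1 314.3] 706 [ 0.4571 -0.1085  0.018 ]
side [343.4 344.1] 805 [ 0.4598 -0.1686  0.018 ]
side [365.4 376.4] 927 [ 0.4627 -0.229   0.018 ]
side [389.4 411.5] 1042 [ 0.4656 -0.2893  0.018 ]
pitch [0.0604 0.0604 0.0602] centre [ 0.4613 -0.1988  0.018 ]
```

View pics/crop2.png

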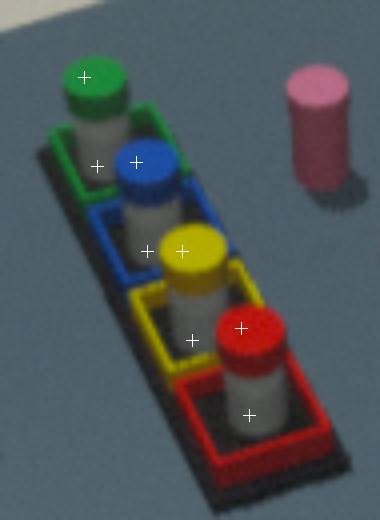

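The caps to take are green (152,246), blue (186,248), yellow (220,251) and red (251,251) in the top view. The look-alikes are the pink ones at (182,200) and (240,205), and I exclude them. The two views disagree by about 5 mm on both the caps and the wells, so I'll average them and check again with the gripper close by.

```bash
python3 - <<'E'
from h import *
from scipy.spatial.transform import Rotation as Ro
t=cam("top"); s=cam("side")
T=plane(t,[(151.6,245.6),(185.8,247.6),(219.6,251.4),(250.8,251.4)],.068); S=plane(s,[(229,133.5),(241.6,154.1),(253.4,176.6),(267.4,196.1)],.068)
print("top",T.round(4),"side",S.round(4),"mean",((T+S)/2).round(4))
print("pinks",plane(t,[(181,195),(239,200)],.056).round(3))
o=ctrl.get_obs(); R=Ro.from_euler("xyz",o["orientation"],degrees=True); M=R.as_matrix(); print(M.round(3),o["tool_pos"])
for sg in(1,-1):
    G=np.array([[0,0,sg],[0,sg,0],[-1,0,0]]); print(sg,(R.inv()*Ro.from_matrix(G)).as_rotvec(degrees=True).round(1))
E
```

```text
top [[0.4637 0.2961 0.068 ]
 [0.4632 0.2325 0.068 ]
 [0.4594 0.1704 0.068 ]
 [0.4622 0.1143 0.068 ]] side [[0.4699 0.2977 0.068 ]
 [0.4689 0.2345 0.068 ]
 [0.4648 0.1714 0.068 ]
 [0.4672 0.1172 0.068 ]] mean [[0.4668 0.2969 0.068 ]
 [0.4661 0.2335 0.068 ]
 [0.4621 0.1709 0.068 ]
 [0.4647 0.1157 0.068 ]]
pinks [[0.564 0.254 0.056]
 [0.559 0.144 0.056]]
[[-0.     0.91  -0.414]
 [-0.    -0.414 -0.91 ]
 [-1.     0.     0.   ]] [0.27940912 0.61436388 0.22641124]
1 [-114.5    0.     0. ]
-1 [65.5  0.  -0. ]
```

Request:
{"name": "servo_tool", "arguments": {"deltas": [[[8.5,0,0],[0,3.4,3.4],6],[[17,0,0],[0,6.8,6.8],6],[[25.5,0,0],[0,10.2,10.2],6],[[34,0,0],[0,13.6,13.6],6],[[42.5,0,0],[0,17,17],6]]}}

```text
clock: 0.9
tool_pos: [0.3641, 0.3875, 0.2267]
orientation: [-153.3, 90.0, 49.5]
force: [1.1, 0.4, 1.5]
opening: 0.0611
```

```bash
cat > d.py <<'E'
import sys; from h import *
from scipy.spatial.transform import Rotation as Ro
o=ctrl.get_obs(); R=Ro.from_euler("xyz",o["orientation"],degrees=True)
G=Ro.from_matrix([[0,0,-1],[0,-1,0],[-1,0,0]])
print("t",o["clock"],"pos",o["tool_pos"].round(4),"open",round(o["opening"],4),"F",o["force"].round(1),"q",o["joint_pos"].round(0))
print("turn",(R.inv()*G).as_rotvec(degrees=True).round(2),"shift cm",(R.inv().apply(np.float64(sys.argv[1:4])-o["tool_pos"])*100).round(2))
E
python3 d.py .465 .116 .14
```

```text
t 0.9 pos [0.3641 0.3875 0.2267] open 0.0611 F [1.1 0.4 1.5] q [ 68.   7. -17.   0. -66. -45.]
turn [ 2.272e+01 -1.000e-02  1.000e-02] shift cm [ 8.66 28.94  1.18]
```

Request:
{"name": "servo_tool", "arguments": {"deltas": [[[5,0,0],[0.5,4.8,0.2],6],[[10,0,0],[1,9.6,0.4],6],[[15,0,0],[2,14.2,0.6],6],[[20,0,0],[3,18.8,0.8],6],[[22.7,0,0],[4,23.4,1],6]]}}

```text
clock: 1.4
tool_pos: [0.4456, 0.166, 0.1868]
orientation: [-137.6, 89.9, 42.3]
force: [1.3, 0.7, 0.4]
opening: 0.0602
```

```bash
python3 d.py .465 .116 .10
```

```text
t 1.4 pos [0.4456 0.166  0.1868] open 0.0602 F [1.3 0.7 0.4] q [ 44.   3. -27.   0. -60. -44.]
turn [-0.15 -0.07  0.06] shift cm [ 8.68  5.01 -1.94]
```

Request:
{"name": "servo_tool", "arguments": {"deltas": [[[0,0,0],[2,4,-1.5],6],[[0,0,0],[5,5,-1.9],6],[[0,0,0],[8.7,5,-1.9],6],[[0,0,0],[8.7,5,-1.9],6]]}}

```text
clock: 1.8
tool_pos: [0.462, 0.1137, 0.0962]
orientation: [26.3, 89.7, -154.0]
force: [-0.8, -0.3, -0.4]
opening: 0.0598
```

```bash
cat > look.py <<'E'
import sys; from h import *
n=sys.argv[1]; L=[]
for c,x in(("side",(200,100,330,250)),("top",(135,170,285,300))) if len(sys.argv)<3 else (("side",(280,270,430,450)),("top",(345,200,500,310))):
    s=cam(c); a,b,d,e=x; L.append(cv2.resize(s["image"][b:e,a:d],(400,int(400*(e-b)/(d-a)))))
h=max(i.shape[0] for i in L); im=np.hstack([cv2.copyMakeBorder(i,0,h-i.shape[0],0,0,0) for i in L]); cv2.imwrite(f"pics/{n}.png",im[:,:,::-1])
E
python3 look.py a1; python3 d.py .465 .116 .041
```

```text
t 1.9 pos [0.4647 0.116  0.1003] open 0.0603 F [-0.1 -0.2  0.5] q [ 38.   9. -33.   0. -47. -38.]
turn [-0.12 -0.03  0.  ] shift cm [ 5.93  0.   -0.02]
```

View pics/a1.png

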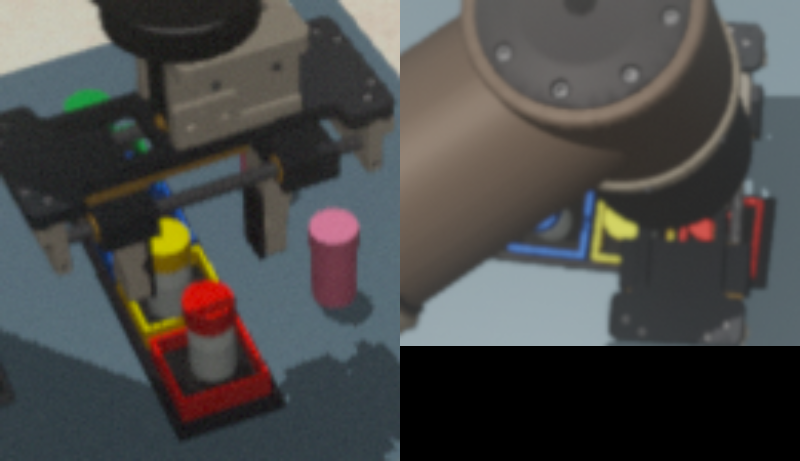

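The jaws straddle the red cap in x (tips at crop (140,297) and (268,255)). I'll check the tip midpoint against the projected TCP.

```bash
python3 - <<'E'
from h import *
s=cam("side")
for P in [(.465,.116,.1),(.465,.116,.068)]:
    q=proj(s,[P])[0]; print(q.round(1),((q-[200,100])/.325).round(0))
print(plane(s,[(200+.325*204,100+.325*276)],.1).round(4), plane(s,[(200+.325*208,100+.325*296)],.068).round(4))
E
```

```text
[265.3 183.6] [201. 257.]
[266.5 197. ] [205. 298.]
[[0.4606 0.1023 0.1   ]] [[0.4674 0.1168 0.068 ]]
```

Request:
{"name": "servo_tool", "arguments": {"deltas": [[[0,0,0],[2.5,0,0],6],[[0,0,0],[5,0,0],6],[[0,0,0],[5.9,0,0],6],[[0,0,0],[5.9,0,0],6],[[0,0,0],[5.9,0,0],4]]}}

```text
clock: 2.45
tool_pos: [0.4664, 0.1177, 0.0436]
orientation: [-152.4, 89.7, 27.6]
force: [1.0, -0.3, -0.1]
opening: 0.0563
```

Request:
{"name": "servo_tool", "arguments": {"deltas": [[[0,0,0],[0,0,0],2.6],[[0,0,0],[0,0,0],2.6],[[0,0,0],[0,0,0],2.6],[[0,0,0],[0,0,0],2.6],[[0,0,0],[0,0,0],2.6]]}}

```text
clock: 2.95
tool_pos: [0.4666, 0.1177, 0.044]
orientation: [-152.4, 89.7, 27.6]
force: [-1.9, -0.7, 6.0]
opening: 0.0289
```

```bash
python3 look.py a2; python3 d.py .455 -.110 .12
```

```text
t 3.05 pos [0.4666 0.1177 0.044 ] open 0.0293 F [-2.6  0.8  6. ] q [ 38.  14. -37.   0. -39. -38.]
turn [-0.02 -0.25  0.13] shift cm [-7.66 22.76  1.11]
```

View pics/a2.png

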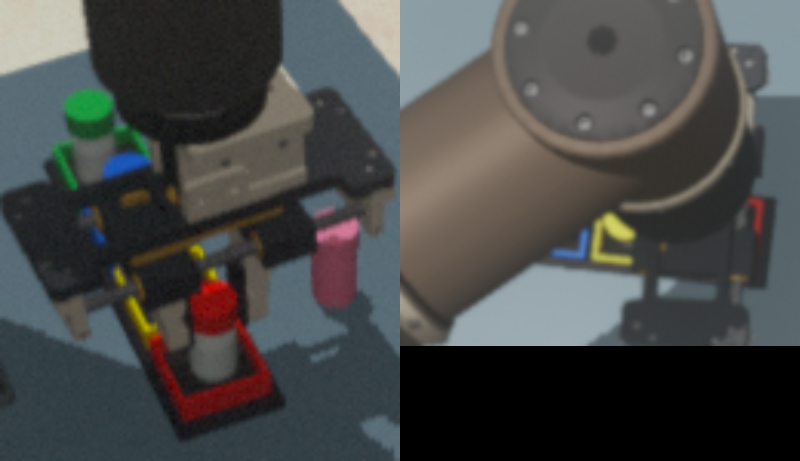

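```bash
python3 - <<'E'
from h import *
s=cam("side")
f=lambda x,y,z: plane(s,[(200+.325*x,100+.325*y)],z)[0].round(4)
print("cap",f(214,298,.068),"base",f(215,365,.012),"tips near edge",f(178,347,.044),f(262,324,.044))
E
```

```text
cap [0.4698 0.1139 0.068 ] base [0.4675 0.1152 0.012 ] tips near edge [0.4445 0.11   0.044 ] [0.4939 0.1048 0.044 ]
```

Red is gripped at its diameter, about 3 mm off pad centre. I'll lift gently.

Request:
{"name": "servo_tool", "arguments": {"deltas": [[[0,0,0],[-1,0,0],2.6],[[0,0,0],[-2.5,0,0],2.6],[[0,0,0],[-5,0,0],2.6],[[0,0,0],[-7.6,0,0.5],2.6],[[0,0,0],[-7.6,2,1.1],2.6]]}}

```text
clock: 3.6
tool_pos: [0.4577, 0.0995, 0.1236]
orientation: [-152.8, 89.3, 27.3]
force: [0.6, 0.4, -0.3]
opening: 0.0294
```

```bash
python3 d.py .455 -.110 .12; python3 look.py a3
```

```text
t 3.6 pos [0.4577 0.0995 0.1236] open 0.0294 F [ 0.6  0.4 -0.3] q [ 37.   6. -33.   0. -50. -37.]
turn [ 0.11 -0.6   0.31] shift cm [ 0.24 20.95  0.31]
```

View pics/a3.png

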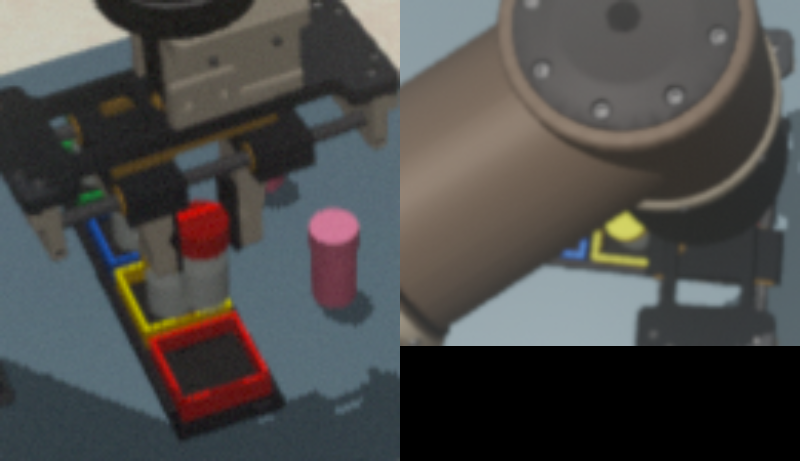

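Request:
{"name": "servo_tool", "arguments": {"deltas": [[[0,-0.6,0.3],[0.2,4,0.1],2.6],[[0,-0.6,0.3],[0.2,8.5,0.2],2.6],[[0,-0.6,0.3],[0.2,13,0.3],2.6],[[0,-0.6,0.3],[0.2,17.5,0.3],2.6],[[0,-0.6,0.3],[0.2,20.8,0.3],2.6]]}}

```text
clock: 4.2
tool_pos: [0.4499, -0.1142, 0.1175]
orientation: [18.2, 89.6, -162.0]
force: [1.1, 0.2, -0.6]
opening: 0.0289
```

```bash
python3 d.py .455 -.108 .06; python3 look.py a4 n
```

```text
t 4.2 pos [ 0.4499 -0.1142  0.1175] open 0.0289 F [ 1.1  0.2 -0.6] q [ 10.   7. -34.   0. -50. -10.]
turn [-0.13  0.39 -0.13] shift cm [ 5.75 -0.63 -0.55]
```

View pics/a4.png

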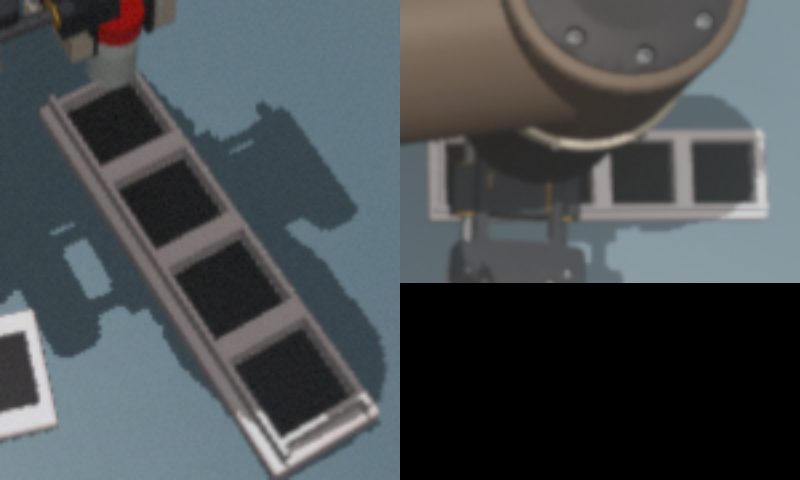

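Request:
{"name": "servo_tool", "arguments": {"deltas": [[[0,0.4,0],[1,-0.6,-0.5],2.6],[[0,0.4,0],[3,-0.6,-0.5],2.6],[[0,0.4,0],[5,-0.6,-0.5],2.6],[[0,0.4,0],[5.7,-0.6,-0.5],2.6],[[0,0.4,0],[5.7,-0.6,-0.5],2.6]]}}

```text
clock: 4.8
tool_pos: [0.4534, -0.1091, 0.0592]
orientation: [41.0, 89.7, -139.3]
force: [-0.5, -0.2, -0.2]
opening: 0.0291
```

```bash
python3 d.py .455 -.108 .045; python3 look.py a5 n
```

```text
t 4.8 pos [ 0.4534 -0.1091  0.0592] open 0.0291 F [-0.5 -0.2 -0.2] q [ 11.  12. -37.   0. -41. -11.]
turn [-0.31  0.2  -0.17] shift cm [ 1.42 -0.12 -0.16]
```

View pics/a5.png

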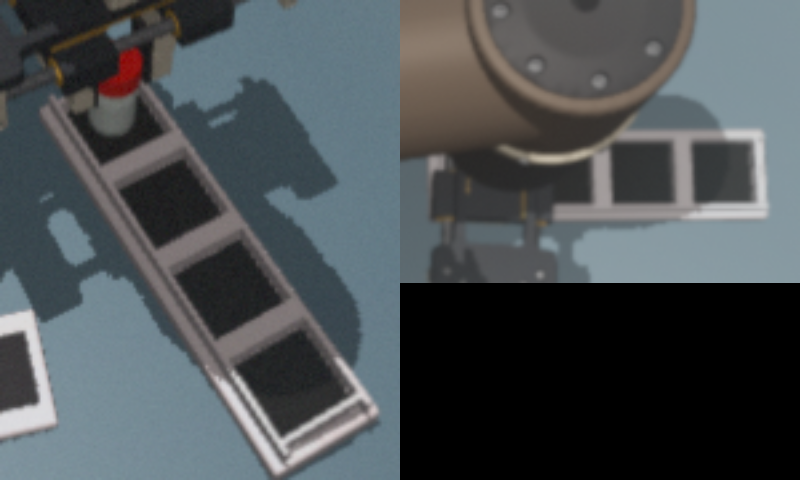

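Request:
{"name": "servo_tool", "arguments": {"deltas": [[[0,0,0],[0.7,-0.1,-0.2],2.6],[[0,0,0],[1.2,-0.1,-0.2],2.6],[[0,0,0],[1.4,-0.1,-0.2],2.6],[[0,0,0],[1.4,-0.1,-0.2],2.6],[[0,0,0],[1.4,-0.1,-0.2],2.6]]}}

```text
clock: 5.4
tool_pos: [0.4567, -0.1081, 0.0466]
orientation: [80.1, 89.8, -100.2]
force: [-0.6, 0.2, -0.1]
opening: 0.0293
```

```bash
python3 d.py .455 -.108 .044
```

```text
t 5.4 pos [ 0.4567 -0.1081  0.0466] open 0.0293 F [-0.6  0.2 -0.1] q [ 11.  13. -38.   0. -39. -11.]
turn [-0.29  0.03 -0.16] shift cm [ 0.26 -0.01  0.17]
```

Request:
{"name": "servo_tool", "arguments": {"deltas": [[[0,0,0],[0.2,0,0.1],2.6],[[0,0,0],[0.3,0,0.1],2.6],[[0,0,0],[0.3,0,0.1],2.6]]}}

```text
clock: 5.7
tool_pos: [0.4563, -0.1083, 0.0449]
orientation: [105.8, 89.8, -74.5]
force: [-4.6, 0.9, 15.3]
opening: 0.0291
```

Request:
{"name": "servo_tool", "arguments": {"deltas": [[[0,0,0],[0,0,0],3.5],[[0,0,0],[0,0,0],6],[[0,0,0],[0,0,0],6],[[0,0,0],[0,0,0],6],[[0,0,0],[0,0,0],6]]}}

```text
clock: 6.2
tool_pos: [0.4563, -0.1083, 0.0447]
orientation: [100.3, 89.8, -80.0]
force: [-0.1, 0.1, -0.4]
opening: 0.0584
```

Request:
{"name": "servo_tool", "arguments": {"deltas": [[[0,0,0],[-1.5,0,0],6],[[0,0,0],[-4,0,0],6],[[0,0,0],[-8,0,0],6],[[0,0,0],[-8,0,0],6]]}}

```text
clock: 6.6
tool_pos: [0.4594, -0.1079, 0.1292]
orientation: [160.0, 89.5, -20.2]
force: [0.4, 0.0, 0.5]
opening: 0.0598
```

```bash
python3 d.py .462 .171 .125; python3 look.py a6 n
```

```text
t 6.6 pos [ 0.4594 -0.1079  0.1292] open 0.0598 F [0.4 0.  0.5] q [ 11.   6. -33.   0. -51. -11.]
turn [-0.18 -0.48 -0.18] shift cm [  0.34 -27.89  -0.17]
```

View pics/a6.png

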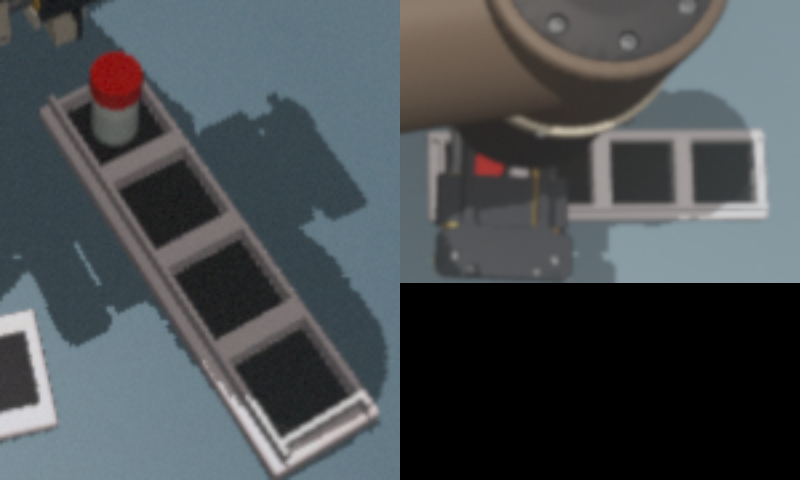

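Red stands upright in the left well, cap at crop (117,75). Next is yellow.

Request:
{"name": "servo_tool", "arguments": {"deltas": [[[0,-0.4,-0.2],[0.3,-4.5,0],6],[[0,-0.4,-0.2],[0.3,-9,0],6],[[0,-0.4,-0.2],[0.3,-13.5,0],6],[[0,-0.4,-0.2],[0.3,-18,0],6],[[0,-0.4,-0.2],[0.3,-22.5,-0.2],6]]}}

```text
clock: 7.2
tool_pos: [0.4586, 0.1184, 0.1208]
orientation: [1.3, 89.7, -179.0]
force: [0.9, -0.4, 0.4]
opening: 0.0598
```

Request:
{"name": "servo_tool", "arguments": {"deltas": [[[0,0,0],[0,-3,0],6],[[0,0,0],[0,-5.4,0],6],[[0,0,0],[0,-5.4,0],6],[[0,0,0],[0,-5.4,0],6]]}}

```text
clock: 7.6
tool_pos: [0.458, 0.1723, 0.1194]
orientation: [12.7, 89.5, -167.5]
force: [-1.1, -0.9, -0.8]
opening: 0.0598
```

```bash
python3 d.py .462 .171 .043
```

```text
t 7.6 pos [0.458  0.1723 0.1194] open 0.0598 F [-1.1 -0.9 -0.8] q [ 43.   9. -30.  -0. -51. -44.]
turn [-0.2   0.44 -0.1 ] shift cm [ 7.64  0.12 -0.46]
```

Request:
{"name": "servo_tool", "arguments": {"deltas": [[[0,0.4,0],[1.5,0.1,-0.4],6],[[0,0.4,0],[4.5,0.1,-0.4],6],[[0,0.4,0],[7,0.1,-0.4],6],[[0,0.4,0],[7.6,0.1,-0.4],6],[[0,0.4,0],[7.6,0.1,-0.4],6]]}}

```text
clock: 8.1
tool_pos: [0.4608, 0.1699, 0.0425]
orientation: [52.2, 89.7, -128.1]
force: [-0.6, -0.0, 0.1]
opening: 0.0596
```

```bash
python3 d.py .462 .171 .043
```

```text
t 8.1 pos [0.4608 0.1699 0.0425] open 0.0596 F [-0.6 -0.   0.1] q [ 43.  15. -35.   0. -40. -44.]
turn [-0.25  0.17 -0.22] shift cm [-0.05 -0.11 -0.12]
```

Request:
{"name": "servo_tool", "arguments": {"deltas": [[[0,0,0],[0,-0.1,-0.1],4],[[0,0,0],[0,-0.1,-0.1],2.6],[[0,0,0],[0,-0.1,-0.1],2.6],[[0,0,0],[0,-0.1,-0.1],2.6],[[0,0,0],[0,-0.1,-0.1],2.6]]}}

```text
clock: 8.6
tool_pos: [0.4621, 0.1711, 0.043]
orientation: [56.4, 89.8, -123.8]
force: [-0.3, -0.8, 3.4]
opening: 0.029
```

Request:
{"name": "servo_tool", "arguments": {"deltas": [[[0,0,0],[0,0,0],2.6],[[0,0,0],[0,0,0],2.6],[[0,0,0],[0,0,0],2.6]]}}

```text
clock: 8.9
tool_pos: [0.462, 0.1711, 0.0431]
orientation: [55.8, 89.8, -124.4]
force: [0.3, -0.6, 1.4]
opening: 0.0292
```

```bash
python3 d.py .458 -.169 .125
```

```text
t 8.9 pos [0.462  0.1711 0.0431] open 0.0292 F [ 0.3 -0.6  1.4] q [ 43.  15. -35.   0. -40. -44.]
turn [-0.24  0.12 -0.18] shift cm [-8.09 34.04  0.28]
```

Request:
{"name": "servo_tool", "arguments": {"deltas": [[[0,0,0],[-1,0,0],2.6],[[0,0,0],[-3,0,0],2.6],[[0,0,0],[-6,0,0],2.6],[[0,0,0],[-8.5,0,0],2.6],[[0,0,0],[-8.5,2,0],2.6]]}}

```text
clock: 9.4
tool_pos: [0.4646, 0.1538, 0.1324]
orientation: [-169.3, 89.8, 10.6]
force: [1.4, 0.2, -1.3]
opening: 0.029
```

Request:
{"name": "servo_tool", "arguments": {"deltas": [[[0,0,0],[0,4,0],2.6],[[0,0,0],[0,8.5,0],2.6],[[0,0,0],[0,13,0],2.6],[[0,0,0],[0,17.5,0],2.6],[[0,0,0],[0,22,0],2.6]]}}

```text
clock: 9.9
tool_pos: [0.464, -0.0678, 0.1331]
orientation: [-169.5, 89.7, 10.5]
force: [0.5, 0.1, -0.3]
opening: 0.0288
```

```bash
python3 d.py .458 -.169 .125; python3 look.py a7
```

```text
t 9.9 pos [ 0.464  -0.0678  0.1331] open 0.0288 F [ 0.5  0.1 -0.3] q [ 16.   6. -32.   0. -52. -16.]
turn [-0.06 -0.28  0.05] shift cm [ 0.8  10.12  0.59]
```

View pics/a7.png

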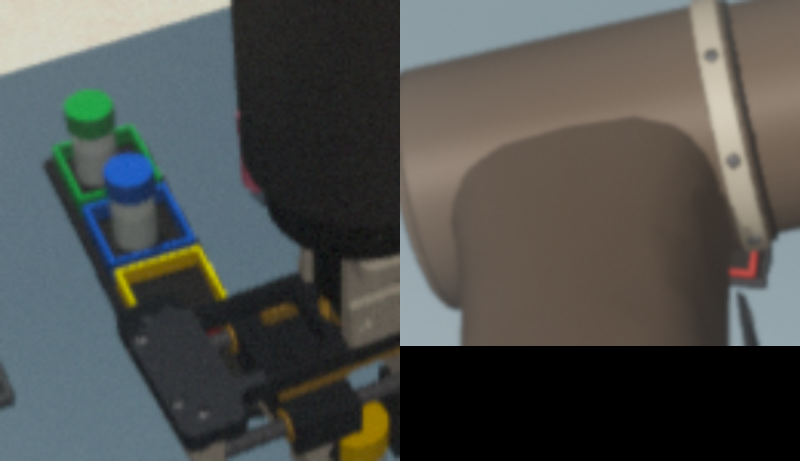

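The yellow holder is empty and the cap is in the jaws at (362,440). I'll go on to its well.

Request:
{"name": "servo_tool", "arguments": {"deltas": [[[0,0,0],[0.2,4,0.2],2.6],[[0,0,0],[0.2,8,0.4],2.6],[[0,0,0],[0.2,10.1,0.6],2.6],[[0,0,0],[0.2,10.1,0.6],2.6],[[0,0,0],[0.5,10.1,0.6],2.6]]}}

```text
clock: 10.5
tool_pos: [0.4568, -0.1714, 0.1282]
orientation: [-174.6, 89.8, 4.9]
force: [-0.2, 0.1, 0.2]
opening: 0.0292
```

```bash
python3 d.py .458 -.169 .047
```

```text
t 10.5 pos [ 0.4568 -0.1714  0.1282] open 0.0292 F [-0.2  0.1  0.2] q [  3.   8. -30.  -0. -51.  -3.]
turn [-0.45 -0.25  0.02] shift cm [ 8.12 -0.23 -0.08]
```

Request:
{"name": "servo_tool", "arguments": {"deltas": [[[0,0,0],[2,-0.2,0],2.6],[[0,0,0],[5,-0.2,0],2.6],[[0,0,0],[7.2,-0.2,0],2.6],[[0,0,0],[8.1,-0.2,0],2.6],[[0,0,0],[8.1,-0.2,0],2.6]]}}

```text
clock: 11.0
tool_pos: [0.4566, -0.1686, 0.0464]
orientation: [-171.5, 89.9, 8.1]
force: [-0.3, 0.2, 0.5]
opening: 0.0292
```

```bash
python3 d.py .458 -.169 .044
```

```text
t 11.0 pos [ 0.4566 -0.1686  0.0464] open 0.0292 F [-0.3  0.2  0.5] q [  3.  15. -36.  -0. -40.  -3.]
turn [-0.38 -0.11  0.02] shift cm [ 0.24  0.04 -0.14]
```

Request:
{"name": "servo_tool", "arguments": {"deltas": [[[0,0,0],[0.1,0,-0.1],2.6],[[0,0,0],[0.2,0,-0.1],2.6],[[0,0,0],[0.3,0,-0.1],2.6]]}}

```text
clock: 11.3
tool_pos: [0.4584, -0.1685, 0.0442]
orientation: [-175.1, 89.8, 4.5]
force: [0.1, 0.0, 0.4]
opening: 0.0289
```

Request:
{"name": "servo_tool", "arguments": {"deltas": [[[0,0,0],[0,0,0],3.5],[[0,0,0],[0,0,0],6],[[0,0,0],[0,0,0],6],[[0,0,0],[0,0,0],6],[[0,0,0],[0,0,0],6]]}}

```text
clock: 11.8
tool_pos: [0.4584, -0.1686, 0.0442]
orientation: [-175.5, 89.8, 4.1]
force: [1.1, 1.1, 0.5]
opening: 0.0582
```

Request:
{"name": "servo_tool", "arguments": {"deltas": [[[0,0,0],[-1.5,0,0],6],[[0,0,0],[-4,0,0],6],[[0,0,0],[-8,0,0],6],[[0,0,0],[-8,0,0],6]]}}

```text
clock: 12.2
tool_pos: [0.4612, -0.169, 0.1289]
orientation: [176.9, 89.3, -3.4]
force: [0.4, -0.0, 0.8]
opening: 0.0599
```

```bash
python3 d.py .466 .2335 .125; python3 look.py a8 n
```

```text
t 12.2 pos [ 0.4612 -0.169   0.1289] open 0.0599 F [ 0.4 -0.   0.8] q [  3.   8. -30.   0. -51.  -3.]
turn [-0.31 -0.67 -0.04] shift cm [  0.37 -40.25  -0.26]
```

View pics/a8.png

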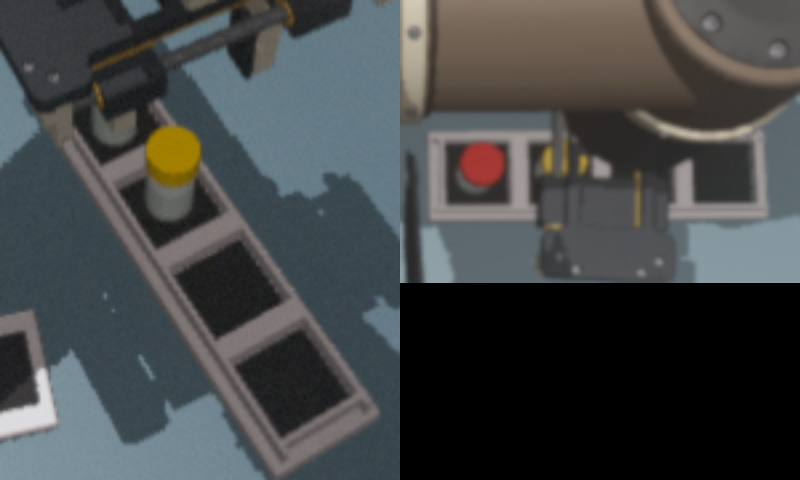

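Yellow stands upright in the second well. Next is blue, which goes to the third well.

Request:
{"name": "servo_tool", "arguments": {"deltas": [[[0,-0.6,0],[0.3,-4.5,0],6],[[0,-0.6,0],[0.3,-9,0],6],[[0,-0.6,0],[0.3,-13.5,0],6],[[0,-0.6,0],[0.3,-18,0],6],[[0,-0.6,0],[0.3,-22.5,0],6]]}}

```text
clock: 12.8
tool_pos: [0.4591, 0.0579, 0.1212]
orientation: [1.4, 89.7, -179.0]
force: [1.6, 1.0, 0.6]
opening: 0.0601
```

Request:
{"name": "servo_tool", "arguments": {"deltas": [[[0,0,0],[0,-4.5,0],6],[[0,0,0],[0,-9,0],6],[[0,0,0],[0,-13.5,0],6],[[0,0,0],[0,-17,0],6],[[0,0,0],[0,-17,0],6]]}}

```text
clock: 13.3
tool_pos: [0.4602, 0.2313, 0.1198]
orientation: [8.8, 89.6, -171.4]
force: [-0.5, 0.1, -1.2]
opening: 0.0599
```

```bash
python3 d.py .466 .2335 .043
```

```text
t 13.3 pos [0.4602 0.2313 0.1198] open 0.0599 F [-0.5  0.1 -1.2] q [ 48.  11. -27.  -0. -52. -48.]
turn [-0.2   0.37 -0.06] shift cm [ 7.68 -0.23 -0.63]
```

Request:
{"name": "servo_tool", "arguments": {"deltas": [[[0,0.4,0],[1.5,-0.2,-0.6],6],[[0,0.4,0],[4.5,-0.2,-0.6],6],[[0,0.4,0],[7,-0.2,-0.6],6],[[0,0.4,0],[7.6,-0.2,-0.6],6],[[0,0.4,0],[7.6,-0.2,-0.6],6]]}}

```text
clock: 13.8
tool_pos: [0.4649, 0.2319, 0.0424]
orientation: [62.4, 89.8, -117.8]
force: [0.1, 0.0, 0.5]
opening: 0.0602
```

```bash
python3 d.py .466 .2335 .043
```

```text
t 13.8 pos [0.4649 0.2319 0.0424] open 0.0602 F [0.1 0.  0.5] q [ 48.  18. -32.   0. -41. -49.]
turn [-0.22  0.12 -0.22] shift cm [-0.06 -0.16 -0.11]
```

Request:
{"name": "servo_tool", "arguments": {"deltas": [[[0,0,0],[0,-0.1,-0.1],4],[[0,0,0],[0,-0.1,-0.1],2.6],[[0,0,0],[0,-0.1,-0.1],2.6],[[0,0,0],[0,-0.1,-0.1],2.6],[[0,0,0],[0,-0.1,-0.1],2.6]]}}

```text
clock: 14.3
tool_pos: [0.4662, 0.2332, 0.043]
orientation: [69.8, 89.8, -110.4]
force: [0.5, 0.4, 1.7]
opening: 0.0291
```

Request:
{"name": "servo_tool", "arguments": {"deltas": [[[0,0,0],[0,0,0],2.6],[[0,0,0],[0,0,0],2.6],[[0,0,0],[0,0,0],2.6]]}}

```text
clock: 14.6
tool_pos: [0.4661, 0.2332, 0.043]
orientation: [69.0, 89.8, -111.2]
force: [-0.9, -0.7, 1.3]
opening: 0.029
```

Request:
{"name": "servo_tool", "arguments": {"deltas": [[[0,0,0],[-1,0,0],2.6],[[0,0,0],[-3,0,0],2.6],[[0,0,0],[-6,0,0],2.6],[[0,0,0],[-8.5,0,0],2.6],[[0,0,0],[-8.5,2,0],2.6]]}}

```text
clock: 15.1
tool_pos: [0.4685, 0.2161, 0.1323]
orientation: [-162.9, 89.7, 17.0]
force: [0.1, 0.8, -1.2]
opening: 0.0296
```

```bash
python3 d.py .4605 -.229 .125
```

```text
t 15.1 pos [0.4685 0.2161 0.1323] open 0.0296 F [ 0.1  0.8 -1.2] q [ 47.  10. -27.   0. -52. -47.]
turn [-0.07 -0.27  0.08] shift cm [ 0.66 44.51  0.75]
```

Request:
{"name": "servo_tool", "arguments": {"deltas": [[[0,0,0],[0,4,0],2.6],[[0,0,0],[0,8.5,0.2],2.6],[[0,0,0],[0,13,0.3],2.6],[[0,0,0],[0,17.5,0.4],2.6],[[0,0,0],[0,22,0.4],2.6]]}}

```text
clock: 15.6
tool_pos: [0.4633, -0.006, 0.1322]
orientation: [-161.5, 89.7, 18.5]
force: [2.0, -0.9, -0.1]
opening: 0.0289
```

Request:
{"name": "servo_tool", "arguments": {"deltas": [[[0,0,0],[0,4.5,0.1],2.6],[[0,0,0],[0,9,0.2],2.6],[[0,0,0],[0,13.5,0.3],2.6],[[0,0,0],[0,18,0.3],2.6],[[0,0,0],[0,21,0.3],2.6]]}}

```text
clock: 16.1
tool_pos: [0.459, -0.2187, 0.1319]
orientation: [-159.8, 89.7, 20.1]
force: [0.5, 0.5, -1.6]
opening: 0.0289
```

```bash
python3 d.py .4605 -.229 .125
```

```text
t 16.1 pos [ 0.459  -0.2187  0.1319] open 0.0289 F [ 0.5  0.5 -1.6] q [ -3.  10. -28.  -0. -52.   3.]
turn [-0.13 -0.25  0.09] shift cm [ 0.69  1.04 -0.15]
```

Request:
{"name": "servo_tool", "arguments": {"deltas": [[[0,0,0],[0.2,1,-0.1],2.6],[[0,0,0],[0.5,1,-0.1],2.6],[[0,0,0],[3,1,-0.1],2.6],[[0,0,0],[4,1,-0.1],2.6],[[0,0,0],[4,1,-0.1],2.6]]}}

```text
clock: 16.6
tool_pos: [0.4588, -0.2275, 0.0904]
orientation: [-111.2, 89.9, 68.8]
force: [-0.6, -0.3, -0.6]
opening: 0.0293
```

```bash
python3 d.py .4605 -.229 .047
```

```text
t 16.6 pos [ 0.4588 -0.2275  0.0904] open 0.0293 F [-0.6 -0.3 -0.6] q [ -4.  13. -30.  -0. -47.   5.]
turn [-0.08 -0.05  0.13] shift cm [ 4.34  0.15 -0.16]
```

Request:
{"name": "servo_tool", "arguments": {"deltas": [[[0,0,0],[1.5,0.1,-0.1],2.6],[[0,0,0],[3,0.1,-0.1],2.6],[[0,0,0],[4.3,0.1,-0.1],2.6],[[0,0,0],[4.3,0.1,-0.1],2.6],[[0,0,0],[4.3,0.1,-0.1],2.6]]}}

```text
clock: 17.1
tool_pos: [0.4604, -0.2281, 0.0482]
orientation: [-120.1, 89.9, 59.9]
force: [-0.2, -0.3, -1.2]
opening: 0.0286
```

```bash
python3 d.py .4605 -.229 .044
```

```text
t 17.1 pos [ 0.4604 -0.2281  0.0482] open 0.0286 F [-0.2 -0.3 -1.2] q [ -5.  17. -32.  -0. -41.   5.]
turn [-0.02 -0.07  0.11] shift cm [ 0.42  0.09 -0.01]
```

Request:
{"name": "servo_tool", "arguments": {"deltas": [[[0,0,0],[0.2,0.1,0],2.6],[[0,0,0],[0.4,0.1,0],2.6],[[0,0,0],[0.45,0.1,0],2.6],[[0,0,0],[0.45,0.1,0],2.6]]}}

```text
clock: 17.5
tool_pos: [0.4607, -0.2292, 0.0441]
orientation: [-136.1, 89.9, 43.9]
force: [-0.5, 1.0, 2.3]
opening: 0.0289
```

Request:
{"name": "servo_tool", "arguments": {"deltas": [[[0,0,0],[0,0,0],3.5],[[0,0,0],[0,0,0],6],[[0,0,0],[0,0,0],6],[[0,0,0],[0,0,0],6],[[0,0,0],[0,0,0],6]]}}

```text
clock: 18.0
tool_pos: [0.4607, -0.2292, 0.044]
orientation: [-133.6, 89.9, 46.4]
force: [0.3, -0.9, 0.4]
opening: 0.0581
```

Request:
{"name": "servo_tool", "arguments": {"deltas": [[[0,0,0],[-1.5,0,0],6],[[0,0,0],[-4,0,0],6],[[0,0,0],[-8,0,0],6],[[0,0,0],[-8,0,0],6]]}}

```text
clock: 18.4
tool_pos: [0.4636, -0.2301, 0.1289]
orientation: [178.3, 89.4, -1.6]
force: [0.4, 0.0, -0.2]
opening: 0.0599
```

```bash
python3 d.py .467 .297 .125
```

```text
t 18.4 pos [ 0.4636 -0.2301  0.1289] open 0.0599 F [ 0.4  0.  -0.2] q [ -5.  11. -27.  -0. -52.   5.]
turn [ 0.05 -0.55 -0.02] shift cm [  0.37 -52.71  -0.38]
```

Blue is released. Next is green.

Request:
{"name": "servo_tool", "arguments": {"deltas": [[[0,-0.5,0],[0.3,-4.5,0],6],[[0,-0.5,0],[0.3,-9,0],6],[[0,-0.5,0],[0.3,-13.5,0],6],[[0,-0.5,0],[0.3,-18,0],6],[[0,-0.5,0],[0.3,-22.5,0],6]]}}

```text
clock: 18.9
tool_pos: [0.4632, -0.0035, 0.1258]
orientation: [176.4, 89.9, -3.6]
force: [2.2, 0.4, -0.3]
opening: 0.06
```

Request:
{"name": "servo_tool", "arguments": {"deltas": [[[0,0,0],[0,-4.5,0],6],[[0,0,0],[0,-9,0],6],[[0,0,0],[0,-13.5,0],6],[[0,0,0],[0,-18,0],6],[[0,0,0],[0,-22.5,0],6]]}}

```text
clock: 19.4
tool_pos: [0.4626, 0.2235, 0.1258]
orientation: [-175.1, 89.9, 5.0]
force: [1.8, -0.2, 1.5]
opening: 0.0601
```

```bash
python3 d.py .467 .297 .11; python3 look.py a9 n
```

```text
t 19.4 pos [0.4626 0.2235 0.1258] open 0.0601 F [ 1.8 -0.2  1.5] q [ 48.  11. -28.   0. -52. -48.]
turn [ 0.06 -0.1   0.01] shift cm [ 1.58 -7.35 -0.45]
```

View pics/a9.png

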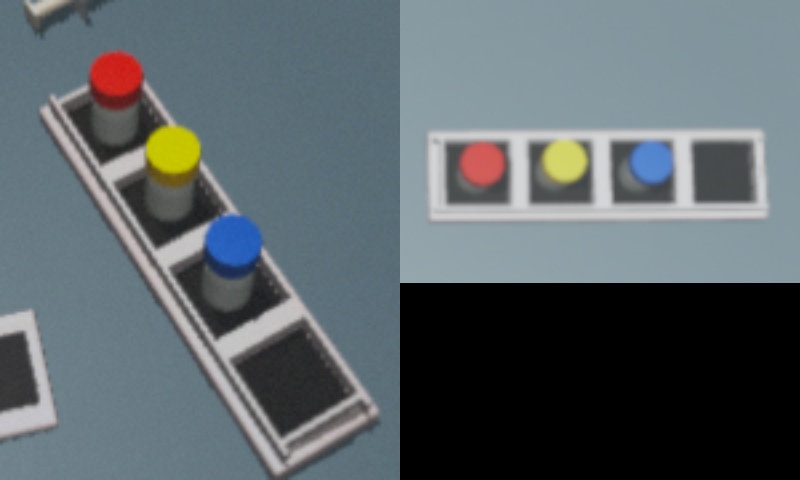

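Red, yellow and blue stand upright in wells 1–3. Now the approach to green.

Request:
{"name": "servo_tool", "arguments": {"deltas": [[[0,0,0],[0,-4,-0.4],6],[[0,0,0],[0,-7.3,-0.4],6],[[0,0,0],[0,-7.3,-0.4],6],[[0,0,0],[1.6,-7.3,-0.4],6],[[0,0,0],[1.6,-7.3,-0.4],6]]}}

```text
clock: 20.0
tool_pos: [0.4661, 0.2979, 0.1078]
orientation: [93.8, 89.9, -86.0]
force: [-0.1, -0.9, -0.8]
opening: 0.0601
```

```bash
python3 d.py .467 .297 .043
```

```text
t 20.0 pos [0.4661 0.2979 0.1078] open 0.0601 F [-0.1 -0.9 -0.8] q [ 53.  15. -24.   0. -51. -53.]
turn [ 0.25 -0.01 -0.09] shift cm [ 6.48  0.08 -0.09]
```

Request:
{"name": "servo_tool", "arguments": {"deltas": [[[0,0,0],[2,0.1,-0.1],6],[[0,0,0],[4.5,0.1,-0.1],6],[[0,0,0],[6.4,0.1,-0.1],6],[[0,0,0],[6.4,0.1,-0.1],6],[[0,0,0],[6.4,0.1,-0.1],6]]}}

```text
clock: 20.5
tool_pos: [0.4674, 0.2963, 0.0444]
orientation: [90.7, 89.9, -89.0]
force: [0.9, 0.7, 0.3]
opening: 0.0598
```

```bash
python3 d.py .467 .297 .043
```

```text
t 20.5 pos [0.4674 0.2963 0.0444] open 0.0598 F [0.9 0.7 0.3] q [ 53.  20. -27.   0. -43. -53.]
turn [ 0.24 -0.   -0.12] shift cm [ 0.14 -0.07  0.04]
```

Request:
{"name": "servo_tool", "arguments": {"deltas": [[[0,0,0],[0.1,0,0],4],[[0,0,0],[0.1,0,0],2.6],[[0,0,0],[0.1,0,0],2.6],[[0,0,0],[0.1,0,0],2.6],[[0,0,0],[0.1,0,0],2.6]]}}

```text
clock: 21.0
tool_pos: [0.4675, 0.2965, 0.0438]
orientation: [101.5, 89.9, -78.3]
force: [-0.8, -0.4, 3.1]
opening: 0.0291
```

Request:
{"name": "servo_tool", "arguments": {"deltas": [[[0,0,0],[0,0,0],2.6],[[0,0,0],[0,0,0],2.6],[[0,0,0],[0,0,0],2.6]]}}

```text
clock: 21.3
tool_pos: [0.4674, 0.2964, 0.0438]
orientation: [96.1, 89.9, -83.6]
force: [-1.8, -0.3, 2.5]
opening: 0.0293
```

Request:
{"name": "servo_tool", "arguments": {"deltas": [[[0,0,0],[-1,0,0],2.6],[[0,0,0],[-3,0,0],2.6],[[0,0,0],[-6,0,0],2.6],[[0,0,0],[-8.5,0,0],2.6],[[0,0,0],[-8.5,2,0],2.6]]}}

```text
clock: 21.8
tool_pos: [0.4697, 0.2795, 0.133]
orientation: [-152.3, 89.6, 28.1]
force: [0.8, 0.6, -0.1]
opening: 0.0293
```

```bash
python3 d.py .463 -.289 .125
```

```text
t 21.8 pos [0.4697 0.2795 0.133 ] open 0.0293 F [ 0.8  0.6 -0.1] q [ 51.  13. -23.   0. -53. -51.]
turn [ 0.38 -0.34  0.18] shift cm [ 0.62 56.84  1.05]
```

Request:
{"name": "servo_tool", "arguments": {"deltas": [[[0,0,0],[0,4,0],2.6],[[0,0,0],[0,8.5,0.1],2.6],[[0,0,0],[0,13,0.2],2.6],[[0,0,0],[0,17.5,0.2],2.6],[[0,0,0],[0,22,0.3],2.6]]}}

```text
clock: 22.3
tool_pos: [0.4672, 0.0572, 0.1323]
orientation: [-151.2, 89.6, 29.2]
force: [1.7, 0.4, -2.0]
opening: 0.0292
```

Request:
{"name": "servo_tool", "arguments": {"deltas": [[[0,0,0],[0,4.5,0.1],2.6],[[0,0,0],[0,9,0.2],2.6],[[0,0,0],[0,13.5,0.3],2.6],[[0,0,0],[0,18,0.3],2.6],[[0,0,0],[0,22,0.3],2.6]]}}

```text
clock: 22.8
tool_pos: [0.4645, -0.1651, 0.1315]
orientation: [-149.1, 89.6, 31.3]
force: [-0.6, 1.0, -1.0]
opening: 0.0288
```

```bash
python3 d.py .463 -.289 .125
```

```text
t 22.8 pos [ 0.4645 -0.1651  0.1315] open 0.0288 F [-0.6  1.  -1. ] q [  3.   8. -30.  -0. -52.  -3.]
turn [ 0.36 -0.3   0.18] shift cm [ 0.61 12.39  0.23]
```

Request:
{"name": "servo_tool", "arguments": {"deltas": [[[0,0,0],[0,4,0.1],2.6],[[0,0,0],[0,8,0.2],2.6],[[0,0,0],[0,11,0.2],2.6],[[0,0,0],[0,12.4,0.2],2.6],[[0,0,0],[0.6,12.4,0.2],2.6]]}}

```text
clock: 23.3
tool_pos: [0.4629, -0.2908, 0.1252]
orientation: [-152.5, 89.6, 27.7]
force: [-0.1, 0.3, -1.3]
opening: 0.0291
```

```bash
python3 d.py .463 -.289 .047
```

```text
t 23.3 pos [ 0.4629 -0.2908  0.1252] open 0.0291 F [-0.1  0.3 -1.3] q [-12.  14. -23.  -0. -53.  12.]
turn [ 0.22 -0.32  0.17] shift cm [ 7.82 -0.15  0.03]
```

Request:
{"name": "servo_tool", "arguments": {"deltas": [[[0,0,0],[2,-0.1,0],2.6],[[0,0,0],[5,-0.1,0],2.6],[[0,0,0],[7,-0.1,0],2.6],[[0,0,0],[7.8,-0.1,0],2.6],[[0,0,0],[7.8,-0.1,0],2.6]]}}

```text
clock: 23.8
tool_pos: [0.4626, -0.2887, 0.0464]
orientation: [-135.5, 89.7, 44.8]
force: [0.5, -0.3, 0.0]
opening: 0.0294
```

```bash
python3 d.py .463 -.289 .044
```

```text
t 23.8 pos [ 0.4626 -0.2887  0.0464] open 0.0294 F [ 0.5 -0.3  0. ] q [-12.  19. -28.  -0. -42.  12.]
turn [ 0.27 -0.2   0.2 ] shift cm [ 0.24  0.03 -0.03]
```

Request:
{"name": "servo_tool", "arguments": {"deltas": [[[0,0,0],[0.1,0,0],2.6],[[0,0,0],[0.2,0,0],2.6],[[0,0,0],[0.2,0,0],2.6]]}}

```text
clock: 24.1
tool_pos: [0.4631, -0.2886, 0.045]
orientation: [-146.1, 89.7, 34.2]
force: [0.1, -0.0, -1.6]
opening: 0.0287
```

Request:
{"name": "servo_tool", "arguments": {"deltas": [[[0,0,0],[0,0,0],3.5],[[0,0,0],[0,0,0],6],[[0,0,0],[0,0,0],6],[[0,0,0],[0,0,0],6],[[0,0,0],[0,0,0],6]]}}

```text
clock: 24.6
tool_pos: [0.4631, -0.2886, 0.0451]
orientation: [-146.4, 89.7, 33.9]
force: [0.4, -0.6, -0.8]
opening: 0.058
```

Request:
{"name": "servo_tool", "arguments": {"deltas": [[[0,0,0],[-1.5,0,0],6],[[0,0,0],[-4,0,0],6],[[0,0,0],[-8,0,0],6],[[0,0,0],[-10,0,0],6]]}}

```text
clock: 25.0
tool_pos: [0.4637, -0.2895, 0.1481]
orientation: [-167.2, 89.5, 13.1]
force: [-0.1, -0.3, -0.4]
opening: 0.06
```

Request:
{"name": "servo_tool", "arguments": {"deltas": [[[0,0,0],[0,-4.5,0],6],[[0,0,0],[0,-9,0],6],[[0,0,0],[0,-13.5,0],6],[[0,0,0],[0,-18,0],6],[[0,0,0],[0,-22.5,0],6]]}}

```text
clock: 25.5
tool_pos: [0.4622, -0.0629, 0.1487]
orientation: [-167.3, 89.5, 13.0]
force: [1.7, -0.5, -0.1]
opening: 0.06
```

Request:
{"name": "servo_tool", "arguments": {"deltas": [[[0,0,0],[0,-4.5,0],6],[[0,0,0],[0,-9,0],6],[[0,0,0],[0,-13.5,0],6],[[0,0,0],[0,-18,0],6],[[0,0,0],[0,-22.5,0],6]]}}

```text
clock: 26.0
tool_pos: [0.4607, 0.164, 0.1494]
orientation: [-165.4, 89.5, 14.9]
force: [1.4, -0.2, -0.2]
opening: 0.0597
```

Request:
{"name": "servo_tool", "arguments": {"deltas": [[[0,0,0],[0,-2,0],6],[[0,0,0],[0,-4,0],6],[[0,0,0],[0,-5,0],6],[[0,0,0],[0,-5,0],6]]}}

```text
clock: 26.4
tool_pos: [0.4604, 0.2148, 0.1494]
orientation: [-166.1, 89.5, 14.3]
force: [0.6, -0.5, -0.2]
opening: 0.0601
```

```bash
python3 d.py .463 .2 .13; python3 look.py a10 n; python3 - <<'E'
from h import *
W={"red":(.4548,-.1099),"yellow":(.4576,-.1702),"blue":(.4606,-.2302),"green":(.4637,-.2904)}
t=cam("top"); s=cam("side")
for c,w in W.items():
    for n,S,R in(("top",t,(345,200,500,310)),("side",s,(280,270,430,450))):
        b=blobs(S,c,R,smin=80); b=max(b,key=lambda k:k[0][4]) if b else None
        if b: print(c,n,b,"expected cap top px",proj(S,[(*w,.068)])[0].round(1),"cap mid",proj(S,[(*w,.06)])[0].round(1), "xy@.066-well mm",((plane(S,[b[1]],.066)[0][:2]-w)*1000).round(1))
E
```

```text
t 26.4 pos [0.4604 0.2148 0.1494] open 0.0601 F [ 0.6 -0.5 -0.2] q [ 47.   8. -27.   0. -54. -47.]
turn [ 0.38 -0.5   0.13] shift cm [ 1.94  1.48 -0.23]
red top ([368, 255, 18, 18, 253], [376.6, 263.3]) expected cap top px [376.3 261.4] cap mid [375.8 262.1] xy@.066-well mm [-3.1 -0.9]
red side ([314, 289, 20, 22, 367], [323.2, 299.6]) expected cap top px [322.7 297.5] cap mid [322.6 300.5] xy@.066-well mm [-0.4 -2.5]
yellow top ([400, 255, 18, 16, 243], [408.3, 262.3]) expected cap top px [409.9 261.3] cap mid [409.2 262. ] xy@.066-well mm [-1.6  2.6]
yellow side ([334, 317, 21, 19, 325], [344.4, 326.0]) expected cap top px [344.  328.1] cap mid [343.8 331. ] xy@.066-well mm [2.8 3.9]
blue top ([434, 255, 17, 17, 243], [442.0, 262.8]) expected cap top px [443.  261.1] cap mid [442.1 261.8] xy@.066-well mm [-2.9  1.5]
blue side ([356, 350, 23, 25, 433], [367.1, 361.7]) expected cap top px [367.2 361.1] cap mid [366.8 363.9] xy@.066-well mm [0.1 0.2]
green top ([466, 255, 16, 17, 227], [473.5, 262.9]) expected cap top px [475.7 260.7] cap mid [474.6 261.4] xy@.066-well mm [-3.8  3.6]
green side ([380, 385, 23, 25, 419], [391.0, 396.1]) expected cap top px [392.6 397.2] cap mid [391.9 399.8] xy@.066-well mm [-0.4  2.9]
```

View pics/a10.png

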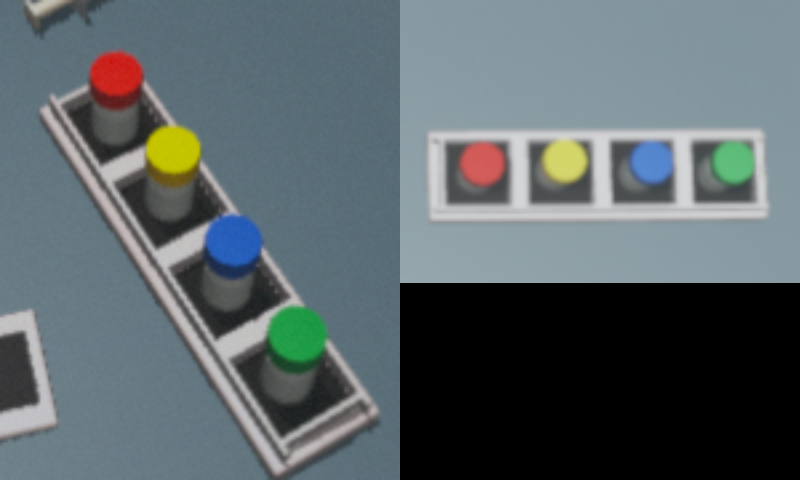

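All four stand upright, in the order red, yellow, blue, green, within about 5 mm of the well centres. The arm is clear of everything.

```bash
python3 -c "
from plant import ctrl
print(ctrl.close_job())"
```

```text
the job is handed in; nothing more can be done
None
```

All four bottles are in the aluminium rack in reverse order, and the job is handed in at about 26 s on the robot's clock. The old rack read green, blue, yellow, red from the left; the new one reads red, yellow, blue, green. I gripped each by its cap, set it down on the well floor and left the pink look-alikes alone.

- **Final check:** in both camera views all four stood upright in their wells. The measured cap offsets from the well centres were about 5 mm at most, against the 13 mm allowed. At hand-in the arm was clear, about 15 cm above the old rack, with tool forces near zero.
- **Disagreement:** the two cameras differed by about 5 mm in absolute position, so I used the mean of both views. The last offsets carry that same uncertainty.
- **Force:** red touched its well floor with about 15 N. The highest tool force I read while setting down the other three was about 2 N.

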